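# Mark a stool seat and index it to the next leg

## Robot

A 6-joint arm with a two-finger parallel gripper is mounted at the origin on the work surface. World frame = base frame: x ahead of the robot, y to its left, z up, the work surface at z = 0. Lengths are in m, angles in rad, forces in N, time in s.
With the tool pointing down it reaches from about 0.35 to 0.975 m from the base axis. Payload 17.4 kg.
Tool frame: the origin (TCP) lies between the finger pads; the fingertips stand 22 mm ahead of it and the grasp point (between the pads) lies 3 mm ahead of it; z points along the fingers, y is the direction in which the jaws open and shut (so a half turn about z gives the same grasp; the last joint's range is limited). The gripper opens to 85 mm and grips with 20 to 120 N. Pads are 22 mm wide; open, the fingers measure 114 mm over their backs; the gripper's body (76 mm by 85 mm) begins 54 mm behind the grasp point. The pads swing forward as they close: fully open they stand 13 mm farther back than shut.
Start: joints at [1.258, 0.116, 1.442, -0, 1.584, -0.038], TCP at [0.183, 0.65, 0.253] pointing down, gripper open.
Joint ranges: [-2.83, 2.83], [-0.83, 2.19], [0.07, 2.5], [-1.14, 4.28], [0.01, 3], [-2.97, 2.97]. Speed limits (rad/s): [1.89, 1.89, 2.22, 3.14, 3.14, 3.14].

## Interface

Orientations are given as a rotation vector (axis times angle).
In Python, from workcell import r, cams, order gives the robot as it stands.
- The arm moves only by the tool send_rows, never from a script. Its argument "series" is a list that holds one entry, the list of rows, each a list of 7 numbers: the turn, a rotation vector about the world's x, y, z in rad, then the shift along the world's x, y, z in m, then the opening, from -1 (shut) to 1 (fully open). In form: [[[ax, ay, az, x, y, z, fingers], ...]]. A call has 1 to 8 rows; each row shifts and turns the commanded pose from where the row before left it; what a row does not reach is not made up. A row lasts 1/8 s, in which the tool goes at most 62.5 mm and 10.7 degrees, less where a joint would pass 70% of its speed; a pose out of reach is approached as far as the arm can. A call is refused whole if a number of a shift passes 0.0625 or a number of a turn 0.188, either way. A call with a gripper value outside its range is refused whole. The fingers move at their own pace and stop on an object; "grip_force" is the grip in N (left out, the last holds). Time passes only in rows, so rows that do not move let the fingers close. It gives the time, the measured TCP pose, the force and the opening at its end, in the units of the state.
- r.observe(): the state, without advancing time (a new reading comes with each control period).
- cams.read_camera(name): name is "scene" or "side" or "wrist"; returns the picture (384x512x3 uint8, red, green, blue); there is no depth.
- cams.camera_info(name): a dict with "fovy" (degrees; the focal length in pixels is half the picture's height over the tangent of half this angle, whatever the lens; pixels are square), "cx", "cy" (the principal point, pixels), "rvec" (rotation vector, rad) and "tvec" (3), from world to camera coordinates, as OpenCV has them; the wrist camera has in their place "tool_from_camera" (4x4, takes a point from camera to tool coordinates, whose origin is the TCP and whose axes are the flange's). Camera axes: x right, y down, z forward; pixel columns grow to the right and rows downward; lengths in m; the calibration is good to about 2 mm. A picture is of the moment at which its call begins: read the wrist's pose just before it. camera_info takes no time and is no camera call.
- order.job_done(): hands the job in, once; it reports no verdict.
The state is a dict: "time_s": time; "joint_pos": joint angles; "joint_velocities": joint speeds; "joint_efforts": joint torques, N m; "eef_pos": TCP position; "eef_rot": TCP orientation; "wrist_force": force on the tool from outside, world axes, zero at the start; "moment": the same for the moment, N m; "gripper_width": finger opening in m.
Only numpy, scipy, OpenCV 4.12 (cv2) and the standard library are available. Lean on these libraries where they do the work, as an engineer would, in place of code of your own. Each camera call takes 0.05 s, during which the arm holds its last target.

## Task

On the blue dividing jig, mark the first leg position on the round stool seat by pressing the red head of the spring punch straight down to its stop, then let it spring fully back up. Then grip the orange bar knob at the centre of the seat and turn it clockwise (seen from above), feeling the clicks, exactly to the third click and not beyond, so the next leg line stands under the punch. Finish while still gripping the knob there: do not let go, and leave the glue, mallet, square and screw jar undisturbed.

Things in the scene. Friction and masses are not known exactly. Their poses are not given: they have to be found in the camera images.
- jig: Blue dividing jig fixed to the bench: round base 300 mm across, 20 mm high, 18 white rim ticks (one per click). Origin on its axis at bench level, z up. A plate with the round pale wooden seat blank (240 mm across, top 55 mm above the bench) turns on it. A 28 mm steel post 175 mm from the axis along the jig's +y, with an arm to the punch, is up to 105 mm high, the punch sleeve 114 mm.
- index_knob: Orange bar knob at the blank's centre: 50 mm long (own x), 16 mm thick (own y), 36 mm tall, underside 12 mm above the blank on a thin stem, top 103 mm above the bench; white line on the -x half of its top. Pinch it across the 16 mm. Origin on the turning axis at the blank's top; axes turn with it. At the start its x axis is the jig's.
- knob_grip (a point): Centre of the orange bar, on the vertical turning axis, 85 mm above the bench: the point to grip.
- dial (a joint): Turn of knob, plate and blank together, rad, growing clockwise seen from above. 0 at the start (a click position); a click every 20 degrees (0.349): the first three stops are 0.349, 0.698, 1.047, and more follow. Crossing the crest between clicks takes about 0.1 to 0.25 N m; a click position holds itself lightly when left alone.
- punch_top (a point): Centre of the top face of the punch's red head, a disc of 32 mm diameter and 12 mm thick; the top face is 148.5 mm above the bench when up. The punch stands 105 mm from the knob's axis along the jig's +y and slides vertically. This point goes down with the head.
- punch (a joint): Travel of the punch downward, m: 0 when up, 0.012 at its stop. The spring takes 4 N to start and about 9 N at the stop; it returns by itself when released.
- glue: Yellow glue bottle with a red cap, 56 mm diameter, 130 mm high, standing loose on the bench. Origin at the centre of its underside.
- mallet: Loose wooden mallet lying on the bench: head 60 x 110 x 70 mm high, dark handle 200 mm long to its -x side. Origin on the bench 100 mm from the head's centre, along the handle.
- square: Loose try square lying flat: dark wooden stock 120 mm long and 16 mm high, steel blade 150 x 35 x 4 mm. Origin on the bench between them.
- screws: Loose amber glass jar with a steel cap, 60 mm diameter, 70 mm high. Origin at the centre of its underside.

How it is judged:
On the way, in this order (a step that is already met when the one before it is completed fails the run):
1. the punch is pressed to its stop (at least 10.5 of 12 mm) for 0.1 s while the knob is at its starting click (value of joint punch above 0.0105 m and value of joint dial between -0.09 and 0.09 rad), for 0.1 s.
2. the punch has sprung back up, the knob still at its starting click (value of joint punch below 0.002 m and value of joint dial between -0.09 and 0.09 rad), for 0.1 s.
3. the gripped knob reaches the third click clockwise (value of joint dial between 0.9572 and 1.1372 rad and contact force between the fingers and index_knob above 5 N and distance between the grasp point and knob_grip below 0.03 m and value of joint punch below 0.002 m), for 0.3 s.
At the end, for the whole second after the job is handed in: The knob rests at the third click clockwise from the start (1.047 rad within 0.09), still held: the fingers press on it with more than 5 N and the grasp point is within 30 mm of the bar's centre; the punch is up (within 2 mm) (all of step 3 and velocity of joint dial between -0.1 and 0.1 rad/s); the arm keeps its last pose, push and grip.
It fails at once if the knob is turned past the third click towards the fourth (more than 1.21 rad) (value of joint dial above 1.21 rad).
It fails at once if the knob is turned the wrong way, to the first click anticlockwise (value of joint dial below -0.25 rad).
It fails at once if the knob is turned while the punch is down (value of joint punch above 0.006 m and (value of joint dial above 0.15 rad or value of joint dial below -0.15 rad)).
It fails at once if the glue, mallet, square or screw jar is moved by more than 20 mm (distance of any of glue, mallet, square, screws from where it was at the start of the episode above 0.02 m).
It also fails if it takes over 54 s, if anything falls off the work surface, if the arm or the gripper's body presses on something with over 40 N, if the wrist force passes 120 N, or if a joint passes its speed limit or range.

## Working session

There is one attempt and no reset: what is moved stays moved. The work goes in short steps, Python scripts to look and compute and a tool call to move; the robot and the scene stay as the last step left them, time stands still between calls to the robot, and variables do not carry over. Pictures are saved under pics/ and viewed, and the job is handed in when it is done.

Besides the shell and the picture viewer there is one more tool, called after "Call:" by a JSON object that holds its "fn" and its "kwargs". send_rows: Moves the arm, as the interface text tells. Its arguments: {"type":"object","properties":{"series":{"type":"array","items":{"type":"array","items":{"type":"array","items":{"type":"number"}}}},"grip_force":{"type":"number"}},"required":["series"]}

```bash
ls; mkdir -p pics; python3 - <<'E'
from workcell import r,cams,order
import cv2
for k,v in r.observe().items(): print(k,v)
for n in ["scene","side","wrist"]:
    print(n,cams.camera_info(n))
    cv2.imwrite(f"pics/{n}0.png",cams.read_camera(n)[:,:,::-1])
E
```

```text
pics
time_s 0.0
joint_pos [ 1.25822867e+00  1.16453485e-01  1.44221737e+00 -5.70588809e-06
  1.58401687e+00 -3.77777548e-02]
joint_velocities [ 0.00175495 -0.00028438 -0.00054768 -0.00045986  0.00054862  0.00087088]
joint_efforts [-8.06719490e-04 -7.31974053e+01 -6.32502007e+01 -1.16711672e-04
  6.13902113e-03  1.28925342e-05]
eef_pos [0.18310496 0.64952713 0.25261382]
eef_rot [-4.30256893e-01 -3.11180281e+00  1.69527697e-03]
wrist_force [0.33860114 0.00888741 0.37834528]
moment [-0.04598693  0.02293616  0.03200657]
gripper_width 0.0856980500914944
scene {'fovy': 49.9552567118652, 'cx': 258.0172447338306, 'cy': 185.71783944353996, 'rvec': array([ 0.69156596,  2.83675393, -0.76083891]), 'tvec': array([ 0.48659133, -0.15654875,  1.5223141 ])}
side {'fovy': 43.911489148798196, 'cx': 261.2429787487313, 'cy': 195.64093763760619, 'rvec': array([ 2.14085581, -0.28196237,  0.15315554]), 'tvec': array([-0.51100614,  0.14448506,  1.33825096])}
wrist {'fovy': 61.12877760174545, 'cx': 253.88103664164495, 'cy': 186.31244685782642, 'tool_from_camera': array([[-8.49566757e-07, -9.54604565e-01, -2.97876021e-01,
         7.54317185e-02],
       [ 9.99999878e-01, -1.47770244e-04,  4.70707856e-04,
        -4.07841560e-04],
       [-4.93357080e-04, -2.97875984e-01,  9.54604449e-01,
        -1.20107970e-01],
       [ 0.00000000e+00,  0.00000000e+00,  0.00000000e+00,
         1.00000000e+00]])}
```

View pics/scene0.png

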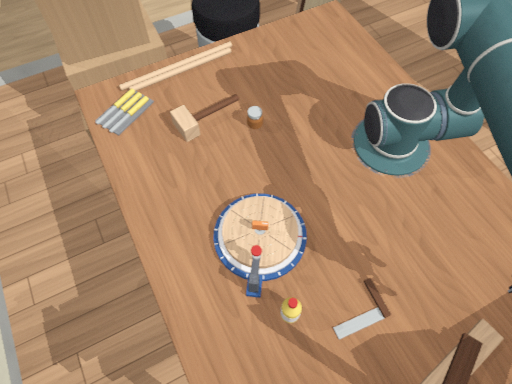

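View pics/side0.png

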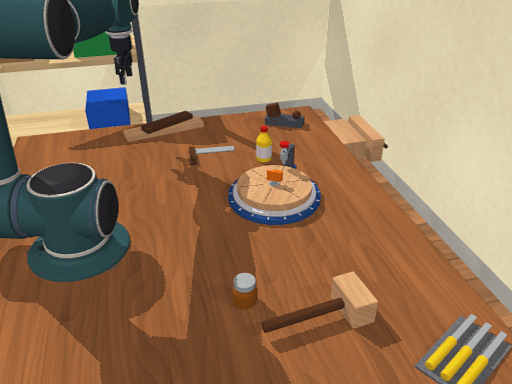

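View pics/wrist0.png

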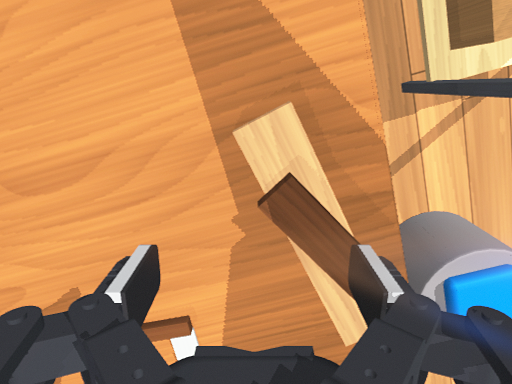

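The scene view shows the jig around (260,236), the orange knob at (259,225), the red punch head at (256,251) and the glue at (291,309). In the side view the knob is at (275,175), with the punch behind it at (284,147). Next I measure these.

```bash
cat > h.py <<'E'
import numpy as np,cv2
from workcell import r,cams,order
from scipy.spatial.transform import Rotation as R
def cam(name,st=None):
    i=cams.camera_info(name); f=192/np.tan(np.radians(i["fovy"])/2)
    K=np.array([[f,0,i["cx"]],[0,f,i["cy"]],[0,0,1]])
    if name=="wrist":
        T=np.eye(4);T[:3,:3]=R.from_rotvec(st["eef_rot"]).as_matrix();T[:3,3]=st["eef_pos"]
        M=T@i["tool_from_camera"]; return K,M[:3,:3],M[:3,3]
    Rm=R.from_rotvec(i["rvec"]).as_matrix(); return K,Rm.T,-Rm.T@i["tvec"]
def ray(c,uv):
    K,Rm,o=c; d=Rm@np.linalg.inv(K)@np.array([uv[0],uv[1],1.]); return o,d/np.linalg.norm(d)
def plane(c,uv,z):
    o,d=ray(c,uv); return o+d*(z-o[2])/d[2]
def proj(c,p):
    K,Rm,o=c; q=K@(Rm.T@(np.asarray(p)-o)); return q[:2]/q[2]
def blobs(im,lo,hi,amin=8,roi=None):
    hsv=cv2.cvtColor(im,cv2.COLOR_RGB2HSV)
    m=cv2.inRange(hsv,np.array(lo),np.array(hi))
    if roi: 
        z=np.zeros_like(m);z[roi[1]:roi[3],roi[0]:roi[2]]=1;m=m*z
    n,l,s,c=cv2.connectedComponentsWithStats(m)
    return m,[(s[k][4],s[k][:4].tolist(),c[k].round(2)) for k in range(1,n) if s[k][4]>=amin]
E
python3 - <<'E'
from h import *
for n,roi in [("scene",(200,180,330,330)),("side",(220,110,330,230))]:
    im=cv2.imread(f"pics/{n}0.png")[:,:,::-1].copy(); c=cam(n)
    for nm,lo,hi in [("red",(0,180,100),(5,255,255)),("red2",(174,150,80),(180,255,255)),("orange",(6,200,150),(14,255,255)),("blue",(100,130,50),(125,255,255)),("yel",(22,150,100),(32,255,255))]:
        m,b=blobs(im,lo,hi,8,roi)
        print(n,nm,b)
        if nm.startswith("red"):
            for x in b: print("  ",plane(c,x[2],.1485))
        if nm=="orange":
            for x in b: print("  ",plane(c,x[2],.1))
        if nm=="blue":
            ys,xs=np.nonzero(m); P=np.array([plane(c,(x,y),.02)[:2] for x,y in zip(xs,ys)])
            (h)=cv2.convexHull(P.astype(np.float32)); print("  circ",cv2.minEnclosingCircle(h))
    s=im[roi[1]:roi[3],roi[0]:roi[2]]; s=cv2.resize(s,None,fx=4.5 if n=="side" else 4,fy=4.5 if n=="side" else 4,interpolation=cv2.INTER_CUBIC)
    cv2.imwrite(f"pics/{n}0z.png",s[:,:,::-1])
E
```

```text
scene red []
scene red2 []
scene orange []
scene blue [(np.int32(12), [244, 195, 12, 3], array([249.5 , 195.67])), (np.int32(11), [259, 195, 11, 1], array([264., 195.])), (np.int32(12), [273, 196, 11, 6], array([278.42, 198.42])), (np.int32(15), [231, 199, 10, 6], array([235.27, 201.27])), (np.int32(16), [286, 203, 10, 8], array([290.88, 206.5 ])), (np.int32(18), [221, 206, 8, 10], array([224.33, 210.5 ])), (np.int32(24), [296, 213, 7, 10], array([299.5 , 217.67])), (np.int32(24), [215, 218, 6, 10], array([217.5 , 222.79])), (np.int32(31), [302, 226, 4, 11], array([303.74, 231.16])), (np.int32(35), [214, 231, 4, 12], array([215.46, 236.97])), (np.int32(42), [300, 240, 6, 12], array([302.52, 245.17])), (np.int32(48), [215, 245, 8, 12], array([218.48, 250.67])), (np.int32(52), [292, 253, 10, 12], array([296.56, 258.54])), (np.int32(60), [221, 257, 13, 12], array([226.6 , 263.18])), (np.int32(60), [280, 265, 13, 11], array([285.83, 269.58])), (np.int32(71), [232, 268, 17, 11], array([239.55, 272.89])), (np.int32(163), [247, 273, 33, 24], array([262.07, 283.75]))]
  circ ((0.613203883171
[... 202 characters left out ...]
8 0.30909539 0.1485    ]
   [0.65311814 0.17896446 0.1485    ]
side red2 []
side orange [(np.int32(153), [267, 170, 15, 12], array([274.26, 175.14]))]
   [0.59103563 0.07573093 0.1       ]
side blue [(np.int32(8), [293, 165, 3, 3], array([294.12, 166.12])), (np.int32(15), [314, 184, 5, 7], array([316.27, 187.53])), (np.int32(16), [229, 186, 4, 6], array([230.75, 188.75])), (np.int32(28), [315, 193, 6, 7], array([317.57, 195.86])), (np.int32(678), [229, 194, 90, 31], array([272.42, 214.61]))]
  circ ((0.6112943291664124, 0.10541292279958725), 0.18185792863368988)
side yel [(np.int32(171), [257, 133, 15, 15], array([263.67, 140.13])), (np.int32(43), [257, 157, 14, 5], array([263.42, 159.4 ]))]
```

View pics/scene0z.png

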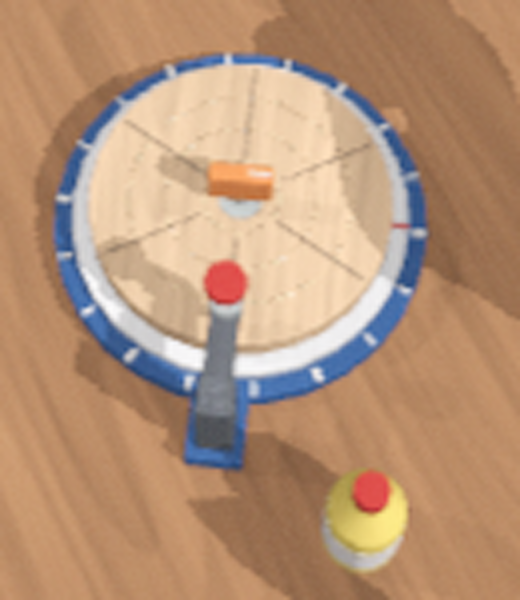

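View pics/side0z.png

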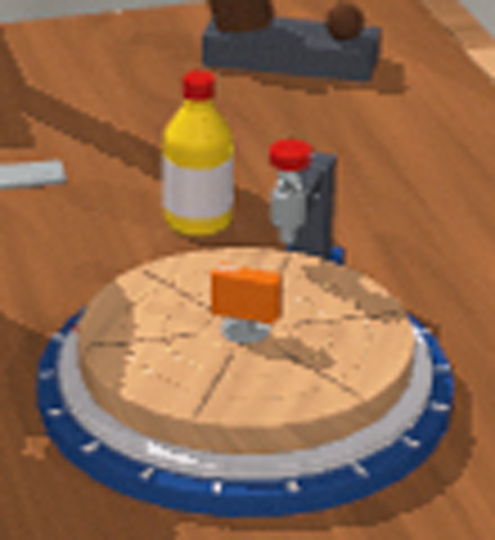

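```bash
python3 - <<'E'
from h import *
ims={n:cv2.imread(f"pics/{n}0.png")[:,:,::-1].copy() for n in("scene","side")}
cs=cam("scene");cd=cam("side")
m,b=blobs(ims["scene"],(0,170,150),(4,255,255),8,(240,235,275,265));print("red",b)
m,b1=blobs(ims["scene"],(174,120,120),(180,255,255),8,(240,235,275,265));print("red",b1)
hs=cv2.cvtColor(ims["scene"],cv2.COLOR_RGB2HSV)
print(hs[250,256],hs[225,260],hs[227,255],hs[310,290])
m,o=blobs(ims["scene"],(5,190,200),(16,255,255),8,(245,212,275,238));print("orange",o)
# jig circle outer rim: blue hull excluding post foot
m,_=blobs(ims["scene"],(100,130,50),(125,255,255),1,(200,180,330,275))
ys,xs=np.nonzero(m);hull=cv2.convexHull(np.stack([xs,ys],1).astype(np.float32))[:,0]
hull=hull[hull[:,1]<262]   # visible rim's edge is top edge on far side/bottom on near
P=np.array([plane(cs,p,.02)[:2] for p in hull])
from scipy.optimize import least_squares
s=least_squares(lambda q:np.hypot(*(P-q[:2]).T)-q[2],[.6,.1,.15]);print("circle",s.x,np.abs(s.fun).max())
def tri(a,b):
    o1,d1=ray(cs,a);o2,d2=ray(cd,b)
    t=np.linalg.lstsq(np.stack([d1,-d2],1),o2-o1,rcond=None)[0]
    p,q=o1+d1*t[0],o2+d2*t[1];return (p+q)/2,np.linalg.norm(p-q)
for x in b+b1: print("punch scene plane",plane(cs,x[2],.1485),tri(x[2],(283.93,143.5)))
for x in o: print("knob",plane(cs,x[2],.1),tri(x[2],(274.5,174.5)))
E
```

```text
red []
red []
[  1 170 225] [ 12 156 224] [ 12 166 192] [ 24 127 228]
orange []
circle [0.59868761 0.10861476 0.14652684] 0.0009859259754751992
```

```bash
python3 - <<'E'
from h import *
ims={n:cv2.imread(f"pics/{n}0.png")[:,:,::-1].copy() for n in("scene","side")}
cs=cam("scene");cd=cam("side")
def tri(a,b):
    o1,d1=ray(cs,a);o2,d2=ray(cd,b)
    t=np.linalg.lstsq(np.stack([d1,-d2],1),o2-o1,rcond=None)[0]
    p,q=o1+d1*t[0],o2+d2*t[1];return (p+q)/2,np.linalg.norm(p-q)
_,b=blobs(ims["scene"],(0,125,130),(5,255,255),8,(245,238,270,262));print("red",b)
_,o=blobs(ims["scene"],(6,135,150),(14,255,255),8,(248,214,275,236));print("orange",o)
for x in b: print("punch scene plane",plane(cs,x[2],.1485),tri(x[2],(283.93,144.5)))
for x in o: print("knob",plane(cs,x[2],.1),tri(x[2],(274.3,175.1)))
p=plane(cs,b[0][2],.1485)
for c in [(.5987,.1086)]:
    d=p[:2]-c; print(np.hypot(*d),np.degrees(np.arctan2(d[1],d[0])))
# knob long axis in side & scene images
for n,lo,hi,roi in [("scene",(6,135,150),(14,255,255),(248,214,275,236)),("side",(6,200,150),(14,255,255),(260,160,290,190))]:
    m,_=blobs(ims[n],lo,hi,8,roi);ys,xs=np.nonzero(m);print(n,cv2.minAreaRect(np.stack([xs,ys],1).astype(np.float32)))
for ang in (75,80,85,90,95,100):
    a=np.radians(ang-90);ux=np.array([np.cos(a),np.sin(a),0]);k=np.array([.5987,.1086,.103])
    print(ang,proj(cs,k-.025*ux),proj(cs,k+.025*ux),proj(cd,k-.025*ux),proj(cd,k+.025*ux))
E
```

```text
red [(np.int32(91), [251, 245, 11, 11], array([255.91, 250.19]))]
orange [(np.int32(108), [252, 221, 16, 9], array([258.64, 225.38]))]
punch scene plane [0.65648989 0.19546264 0.1485    ] (array([0.6560981 , 0.19191299, 0.13938525]), np.float64(0.002527603634023697))
knob [0.60427497 0.11188176 0.1       ] (array([0.60019545, 0.10463819, 0.08189927]), np.float64(0.0004660574291075831))
0.10433019006288766 56.36409662087966
scene ((259.5, 225.0), (8.0, 15.0), 90.0)
side ((274.0, 175.5), (11.0, 14.0), 90.0)
75 [267.83109592 221.69756226] [251.68969748 224.92990495] [265.72836625 168.78633505] [281.61624718 168.79666726]
80 [267.63763229 221.06559446] [251.87063744 225.56845788] [265.76459099 169.13632247] [281.56087519 168.44752965]
85 [267.38490362 220.4516948 ] [252.11229339 226.19082769] [265.86123419 169.48452652] [281.44574703 168.10184467]
90 [267.07495653 219.86043748] [252.41295512 226.79218284] [266.01777322 169.82827131] [281.27194683 167.7622117 ]
95 [266.71025246 219.29620661] [252.77044333 227.36783248] [266.23321704 170.16489639] [281.04099002 167.43116634]
100 [266.29364592 218.76316633] [253.1821228  227.91326557] [266.50610752 170.4917782 ] [280.75480601 167.11116268]
```

Knob axis ≈ (0.600, 0.106); punch ≈ (0.656, 0.194). The distance between them is about 0.104, which agrees with the stated 0.105. The jig's +y points about 57° from world x. Next I move to a wrist view above the jig.

Call:
{"fn": "send_rows", "kwargs": {"series": [[[0, 0, -0.021, 0.031, -0.036, 0.006, -1], [0, 0, -0.021, 0.031, -0.036, 0.006, -1], [0, 0, -0.021, 0.031, -0.036, 0.006, -1], [0, 0, -0.021, 0.031, -0.036, 0.006, -1], [0, 0, -0.021, 0.031, -0.036, 0.006, -1], [0, 0, -0.021, 0.031, -0.036, 0.006, -1], [0, 0, -0.021, 0.031, -0.036, 0.006, -1]]], "grip_force": 40}}

```text
time_s: 1.02
eef_pos: [0.4009, 0.3963, 0.2954]
eef_rot: [-0.659, -3.072, 0.0]
wrist_force: [0.9, 0.5, 0.4]
gripper_width: 0.0
```

Call:
{"fn": "send_rows", "kwargs": {"series": [[[0, 0, -0.021, 0.031, -0.036, 0.006, -1], [0, 0, -0.021, 0.031, -0.036, 0.006, -1], [0, 0, -0.021, 0.031, -0.036, 0.006, -1], [0, 0, -0.021, 0.031, -0.036, 0.006, -1], [0, 0, -0.021, 0.031, -0.036, 0.006, -1], [0, 0, -0.021, 0.031, -0.036, 0.006, -1], [0, 0, -0.021, 0.031, -0.036, 0.006, -1], [0, 0, 0, 0, 0, 0, -1]]]}}

```text
time_s: 2.02
eef_pos: [0.6186, 0.1434, 0.3368]
eef_rot: [-0.886, -3.013, 0.001]
wrist_force: [-0.1, 1.0, -0.8]
gripper_width: -0.0001
```

```bash
python3 - <<'E'
from h import *
import pickle
s=r.observe();im=cams.read_camera("wrist");pickle.dump((s,im),open("w1.pkl","wb"))
cv2.imwrite("pics/w1.png",im[:,:,::-1]);print(s)
c=cam("wrist",s)
print(proj(c,[.656,.194,.1485]),proj(c,[.6,.106,.103]))
_,b=blobs(im,(0,150,100),(5,255,255),60);print(b)
for x in b: print(plane(c,x[2],.1485))
m,o=blobs(im,(7,150,150),(14,255,255),60);print(o)
for x in o: print(plane(c,x[2],.103))
E
```

```text
{'time_s': 2.025, 'joint_pos': array([ 1.87743370e-01,  1.98612303e-02,  1.40881775e+00, -3.88458919e-04,
        1.71362942e+00, -8.11004113e-01]), 'joint_velocities': array([ 0.04793452, -0.02719822,  0.03124387,  0.01227359,  0.00039358,
        0.02377658]), 'joint_efforts': array([ -3.42298597, -64.32899952, -65.6038785 ,  -0.34784918,
        -0.07338724,  -0.52491104]), 'eef_pos': array([0.61862388, 0.14337796, 0.33678901]), 'eef_rot': array([-8.86323075e-01, -3.01349222e+00,  1.05027343e-03]), 'wrist_force': array([-0.12263664,  1.04773854, -0.8253429 ]), 'moment': array([-0.04039234,  0.0387011 , -0.05489774]), 'gripper_width': -0.00013858207110683862}
[318.27877945 169.94637357] [216.76219397 160.22296847]
[(np.int32(798), [438, 36, 36, 30], array([455.96,  51.6 ])), (np.int32(806), [300, 154, 32, 32], array([315.27, 169.99]))]
[0.6278631  0.34865494 0.1485    ]
[0.65444527 0.19150374 0.1485    ]
[(np.int32(62568), [0, 0, 485, 354], array([133.62, 137.17])), (np.int32(36552), [270, 0, 242, 306], array([421.75, 184.5 ])), (np.int32(481), [367, 84, 54, 25], array([392.17,  93.46])), (np.int32(287), [365, 91, 54, 30], array([384.61, 107.85])), (np.int32(165), [208, 134, 17, 44], array([220.43, 150.19])), (np.int32(344), [247, 320, 15, 32], array([253.93, 336.81])), (np.int32(100), [0, 349, 19, 20], array([  5.96, 358.29]))]
[0.52988199 0.04448422 0.103     ]
[0.74950068 0.28605898 0.103     ]
[0.64067273 0.30111113 0.103     ]
[0.64967741 0.28798867 0.103     ]
[0.59289604 0.11583921 0.103     ]
[0.82453813 0.01060186 0.103     ]
[ 0.67147307 -0.29365281  0.103     ]
```

View pics/w1.png

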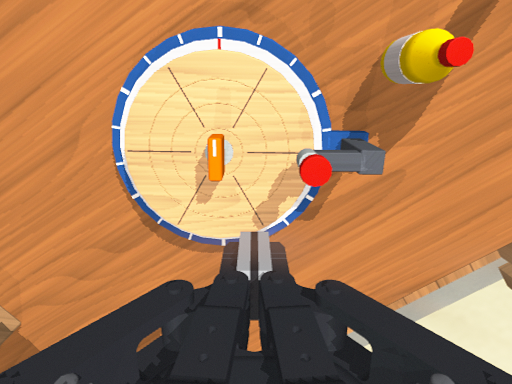

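The wrist view shows the red punch head at (315,170), the orange bar at (217,157), close to vertical in the image, and the glue at (430,55). Now I refine the jig axis, the bar's yaw and the punch position.

```bash
python3 - <<'E'
from h import *
import pickle
from scipy.optimize import least_squares
s,im=pickle.load(open("w1.pkl","rb"));c=cam("wrist",s)
m,o=blobs(im,(9,215,120),(16,255,255),20,(200,125,235,190));print(o)
hs=cv2.cvtColor(im,cv2.COLOR_RGB2HSV);print(hs[170,217],hs[145,218],hs[145,222],hs[150,211],hs[150,230])
m,_=blobs(im,(7,200,130),(18,255,255),20,(200,125,235,190))
ys,xs=np.nonzero(m);print(len(xs),xs.min(),xs.max(),ys.min(),ys.max())
P=np.array([plane(c,p,.103)[:2] for p in zip(xs,ys)],np.float32);print("knob top",cv2.minAreaRect(P))
z=cv2.resize(im[120:200,190:340],None,fx=5,fy=5,interpolation=cv2.INTER_NEAREST);cv2.imwrite("pics/w1z.png",z[:,:,::-1])
m,_=blobs(im,(100,130,50),(125,255,255),1,(100,20,330,240))
# plate outer: use hull, exclude post side
ys,xs=np.nonzero(m);h=cv2.convexHull(np.stack([xs,ys],1).astype(np.float32))[:,0]
h=h[(h[:,0]<312)&(h[:,1]<225)]
P=np.array([plane(c,p,.02)[:2] for p in h])
q=least_squares(lambda q:np.hypot(*(P-q[:2]).T)-q[2],[.6,.1,.15]);print("circle",q.x,np.abs(q.fun).max())
# red tick and spokes
p=plane(c,(316,170),.1485);d=p[:2]-q.x[:2];print(p,np.hypot(*d),np.degrees(np.arctan2(d[1],d[0])))
# radial: opposite spoke endpoints line at z=.055
for a,b in [((127,151),(191,152)),((247,153),(300,154)),((127,151),(300,154))]:
    d=plane(c,b,.055)-plane(c,a,.055);print("spoke",np.degrees(np.arctan2(d[1],d[0])))
E
```

```text
[(np.int32(243), [208, 134, 16, 47], array([218.07, 153.11]))]
[ 18 255 254] [ 18 255 254] [ 13 255 164] [ 17 255 254] [ 60   5 225]
625 208 223 134 180
knob top ((0.5966448187828064, 0.1065315529704094), (0.016787370666861534, 0.05241026729345322), 55.6020622253418)
circle [0.5978402  0.10437794 0.14765066] 0.0005148821997476294
[0.65484059 0.19209916 0.1485    ] 0.10461385346412193 56.98458322441529
spoke 56.316912621965834
spoke 56.1282371544996
spoke 56.216955344674645
```

View pics/w1z.png

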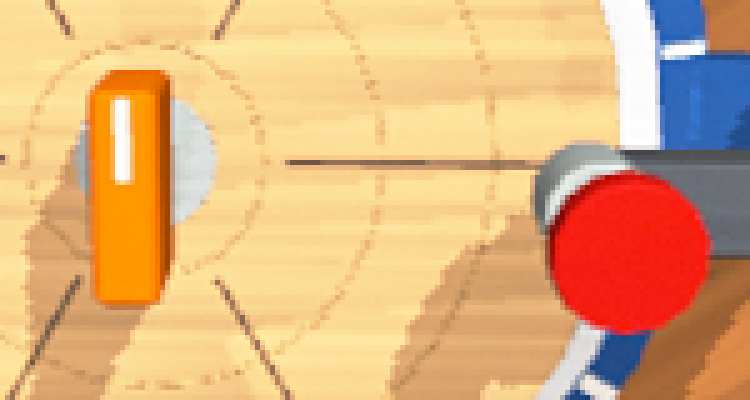

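Call:
{"fn": "send_rows", "kwargs": {"series": [[[0, 0, -0.017, 0.013, 0.016, -0.03, -1], [0, 0, 0, 0.013, 0.016, -0.03, -1], [0, 0, 0, 0.012, 0.016, -0.03, -1], [0, 0, 0, 0, 0, -0.03, -1], [0, 0, 0, 0, 0, -0.03, -1], [0, 0, 0, 0, 0, 0, -1], [0, 0, 0, 0, 0, 0, -1]]]}}

```text
time_s: 2.95
eef_pos: [0.6552, 0.1943, 0.1889]
eef_rot: [0.906, 3.007, 0.001]
wrist_force: [0.8, -0.3, 0.9]
gripper_width: 0.0002
```

```bash
python3 - <<'E'
from h import *
s=r.observe();print(s["time_s"],s["eef_pos"],s["wrist_force"]);
for n in("scene","side","wrist"):
    im=cams.read_camera(n);
    if n!="wrist":
        x0,y0=(205,185) if n=="scene" else (220,90)
        im=cv2.resize(im[y0:y0+110,x0:x0+110],None,fx=5,fy=5)
    cv2.imwrite(f"pics/{n}2.png",im[:,:,::-1])
print(r.observe()["eef_pos"])
E
```

```text
2.95 [0.65516907 0.19425438 0.18886737] [ 0.83876788 -0.34445076  0.85223281]
[0.65548162 0.19392532 0.18900788]
```

View pics/side2.png

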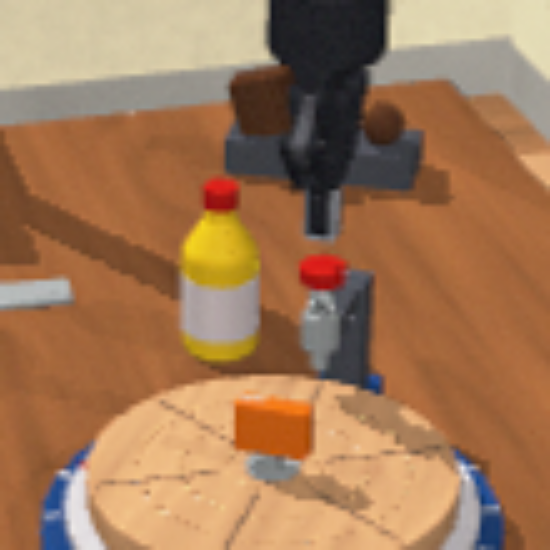

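View pics/wrist2.png

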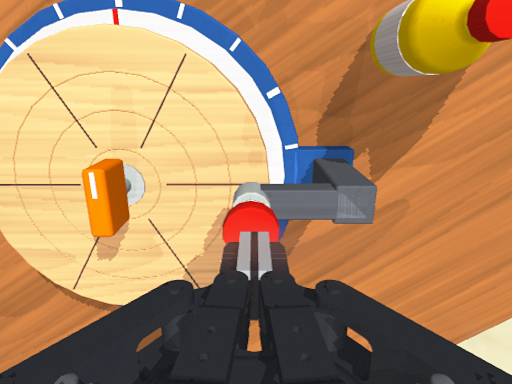

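View pics/scene2.png

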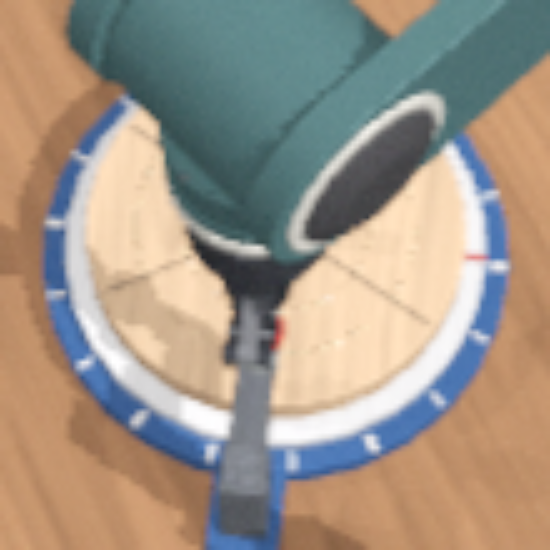

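The fingers line up with the red head: its column is about 251 and the fingers are at 254. Pressing now.

Call:
{"fn": "send_rows", "kwargs": {"series": [[[0, 0, 0, 0, -0.001, -0.008, -1], [0, 0, 0, 0, 0, -0.008, -1], [0, 0, 0, 0, 0, -0.004, -1], [0, 0, 0, 0, 0, -0.003, -1], [0, 0, 0, 0, 0, 0, -1]]]}}

```text
time_s: 3.72
eef_pos: [0.6552, 0.1926, 0.1645]
eef_rot: [0.907, 3.008, -0.0]
wrist_force: [-1.3, -1.3, 6.2]
gripper_width: 0.0003
```

Call:
{"fn": "send_rows", "kwargs": {"series": [[[0, 0, 0, 0, 0, -0.003, -1], [0, 0, 0, 0, 0, -0.002, -1], [0, 0, 0, 0, 0, 0, -1]]]}}

```text
time_s: 4.1
eef_pos: [0.6552, 0.1926, 0.1598]
eef_rot: [0.907, 3.007, 0.0]
wrist_force: [-3.4, -0.8, 8.0]
gripper_width: 0.0
```

Call:
{"fn": "send_rows", "kwargs": {"series": [[[0, 0, 0, 0, 0, -0.002, -1], [0, 0, 0, 0, 0, -0.001, -1], [0, 0, 0, 0, 0, 0, -1]]]}}

```text
time_s: 4.47
eef_pos: [0.6554, 0.1926, 0.1584]
eef_rot: [0.907, 3.007, 0.001]
wrist_force: [-7.0, -2.9, 17.9]
gripper_width: -0.0002
```

Call:
{"fn": "send_rows", "kwargs": {"series": [[[0, 0, 0, 0, 0, -0.0015, -1], [0, 0, 0, 0, 0, 0, -1], [0, 0, 0, 0, 0, 0, -1]]]}}

```text
time_s: 4.85
eef_pos: [0.6555, 0.1927, 0.1584]
eef_rot: [0.906, 3.006, 0.002]
wrist_force: [-11.5, -3.7, 28.0]
gripper_width: -0.0
```

The punch is at its stop: z stays at 0.1584 while the force climbs from 18 to 28 N. Releasing straight up, then moving over the knob.

Call:
{"fn": "send_rows", "kwargs": {"series": [[[0, 0, 0, 0, 0, 0.006, -1], [0, 0, 0, 0, 0, 0.01, -1], [0, 0, 0, 0, 0, 0.02, -1], [0, 0, 0, 0, 0, 0.03, -1], [0, 0, 0, -0.019, -0.029, 0.03, 1], [0, 0, 0, -0.019, -0.029, 0, 1], [0, 0, 0, -0.0195, -0.029, 0, 1], [0, 0, 0, 0, 0, 0, 1]]]}}

```text
time_s: 5.85
eef_pos: [0.597, 0.1043, 0.2521]
eef_rot: [0.909, 3.006, 0.001]
wrist_force: [-0.2, -0.1, -0.1]
gripper_width: 0.0723
```

```bash
python3 - <<'E'
from h import *
s=r.observe();im=cams.read_camera("wrist");c=cam("wrist",s);sd=cams.read_camera("side")
print(s["time_s"],s["eef_pos"],s["eef_rot"],s["gripper_width"],s["wrist_force"])
cv2.imwrite("pics/w3.png",im[:,:,::-1]);cv2.imwrite("pics/side3.png",cv2.resize(sd[90:200,220:330],None,fx=5,fy=5)[:,:,::-1])
print("expected knob",proj(c,[.598,.105,.103]))
m,b=blobs(sd,(0,180,100),(5,255,255),8,(220,110,330,230));print(b)
m,b=blobs(im,(9,200,130),(18,255,255),100);print(b)
n,l,st,ce=cv2.connectedComponentsWithStats(m)
for k in range(1,n):
    if 200<st[k][4]<4000:
        ys,xs=np.nonzero(l==k);P=np.array([plane(c,p,.103)[:2] for p in zip(xs,ys)],np.float32);print(st[k],cv2.minAreaRect(P))
E
```

```text
5.85 [0.59695737 0.1043081  0.25210214] [9.09053925e-01 3.00607795e+00 5.33663531e-04] 0.07234603430412888 [-0.21826008 -0.09643613 -0.06719215]
expected knob [255.17745564 177.12473506]
[(np.int32(29), [261, 126, 6, 6], array([263.28, 128.1 ])), (np.int32(54), [280, 141, 9, 7], array([283.91, 143.83]))]
[(np.int32(902), [246, 144, 18, 60], array([254.02, 175.01]))]
[246 144  18  60 902] ((0.59563148021698, 0.1059313416481018), (0.014670709148049355, 0.05244917422533035), 55.933990478515625)
```

View pics/w3.png

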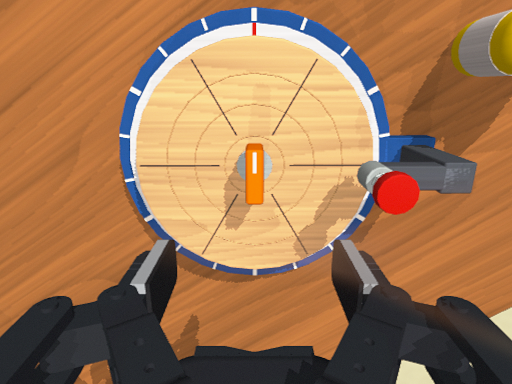

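View pics/side3.png

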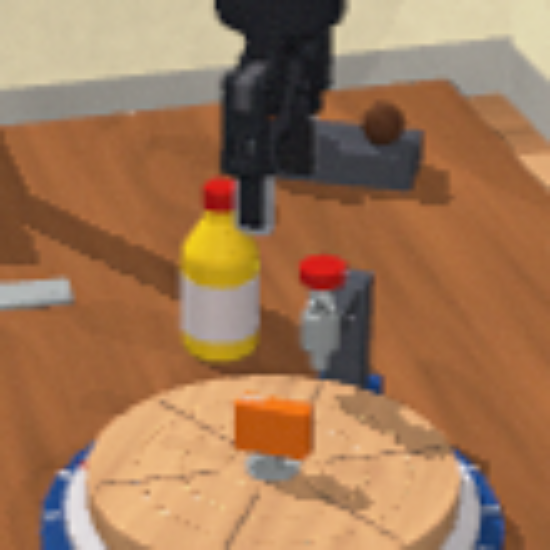

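The punch head is back at its starting pixel (283.9,143.8), so it is up. The knob and dial have not moved, and the bar sits centred between the jaws at column 254. Descending.

Call:
{"fn": "send_rows", "kwargs": {"series": [[[0, 0, 0, 0, 0.001, -0.027, 1], [0, 0, 0, 0, 0, -0.027, 1], [0, 0, 0, 0, 0, -0.027, 1], [0, 0, 0, 0, 0, -0.027, 1], [0, 0, 0, 0, 0, -0.027, 1], [0, 0, 0, 0, 0, -0.017, 1], [0, 0, 0, 0, 0, -0.01, 1], [0, 0, 0, 0, 0, 0, 1]]]}}

```text
time_s: 6.95
eef_pos: [0.5977, 0.1069, 0.0886]
eef_rot: [-0.907, -3.007, 0.0]
wrist_force: [0.0, 0.2, 0.6]
gripper_width: 0.0856
```

Call:
{"fn": "send_rows", "kwargs": {"series": [[[0, 0, 0, 0, 0, 0, -1], [0, 0, 0, 0, 0, 0, -1], [0, 0, 0, 0, 0, 0, -1], [0, 0, 0, 0, 0, 0, -1], [0, 0, 0, 0, 0, 0, -1], [0, 0, 0, 0, 0, 0, -1]]], "grip_force": 80}}

```text
time_s: 7.7
eef_pos: [0.5967, 0.105, 0.0893]
eef_rot: [-0.907, -3.006, 0.006]
wrist_force: [-17.3, -16.2, 13.6]
gripper_width: 0.0151
```

```bash
python3 - <<'E'
from h import *
s=r.observe();im=cams.read_camera("wrist")
print(s)
cv2.imwrite("pics/w4.png",im[:,:,::-1])
E
```

```text
{'time_s': 7.7, 'joint_pos': array([ 0.13329894,  0.06137274,  1.77159944, -0.00283524,  1.31185643,
       -0.85035013]), 'joint_velocities': array([ 5.51279967e-04,  3.73427339e-04,  3.33739942e-04, -8.84470203e-04,
       -4.13390136e-05,  6.85556236e-04]), 'joint_efforts': array([ 7.96818674e+00, -5.67499888e+01, -6.07073879e+01,  3.41007158e+00,
       -4.88027975e+00, -9.29022295e-03]), 'eef_pos': array([0.59667361, 0.1049984 , 0.08934749]), 'eef_rot': array([-0.90747426, -3.00577461,  0.00601813]), 'wrist_force': array([-17.29805602, -16.18507594,  13.63733949]), 'moment': array([-2.25191407,  2.39860185,  0.02607519]), 'gripper_width': 0.015055639378847012}
```

View pics/w4.png

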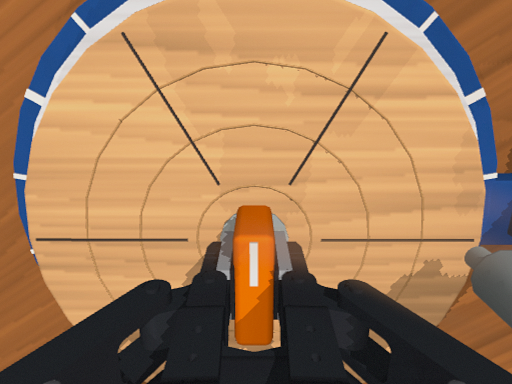

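The grip is good: the bar is upright between the pads and the width is 15 mm. I shift slightly to relieve the side load, then turn to the first click.

Call:
{"fn": "send_rows", "kwargs": {"series": [[[0, 0, 0, -0.001, -0.001, 0.001, -1], [0, 0, 0, -0.0005, -0.0005, 0, -1], [0, 0, 0, 0, 0, 0, -1]]]}}

```text
time_s: 8.12
eef_pos: [0.5966, 0.1049, 0.0894]
eef_rot: [0.907, 3.007, -0.0]
wrist_force: [8.0, -0.9, -7.2]
gripper_width: 0.0149
```

Call:
{"fn": "send_rows", "kwargs": {"series": [[[0, 0, -0.05, 0, 0, 0, -1], [0, 0, -0.05, 0, 0, 0, -1], [0, 0, -0.05, 0, 0, 0, -1], [0, 0, -0.05, 0, 0, 0, -1]]]}}

```text
time_s: 8.62
eef_pos: [0.5967, 0.1051, 0.0894]
eef_rot: [1.205, 2.9, 0.001]
wrist_force: [11.1, 0.8, -9.8]
gripper_width: 0.0149
```

Call:
{"fn": "send_rows", "kwargs": {"series": [[[0, 0, -0.05, 0, 0, 0, -1], [0, 0, -0.05, 0, 0, 0, -1], [0, 0, -0.05, 0, 0, 0, -1], [0, 0, 0, 0, 0, 0, -1]]]}}

```text
time_s: 9.12
eef_pos: [0.5969, 0.1053, 0.0894]
eef_rot: [1.417, 2.802, 0.002]
wrist_force: [12.0, 1.7, -9.8]
gripper_width: 0.015
```

```bash
cat > st.py <<'E'
from h import *
s=r.observe();im=cams.read_camera("wrist")
Y=R.from_rotvec(s["eef_rot"]).as_matrix()[:,1];yaw=np.degrees(np.arctan2(Y[1],Y[0]))
print(s["time_s"],s["eef_pos"],"yaw",yaw,"turned rad",np.radians(56.35-yaw),s["wrist_force"],s["moment"],s["gripper_width"])
import sys
cv2.imwrite(f"pics/{sys.argv[1]}.png",im[:,:,::-1])
E
python3 st.py w5
```

```text
9.125 [0.59689039 0.10527162 0.08941513] yaw 36.335468151600985 turned rad 0.3493194789998294 [11.96870658  1.65960293 -9.84834357] [ 0.2564751  -1.6089158   0.04837014] 0.015044873982587663
```

View pics/w5.png

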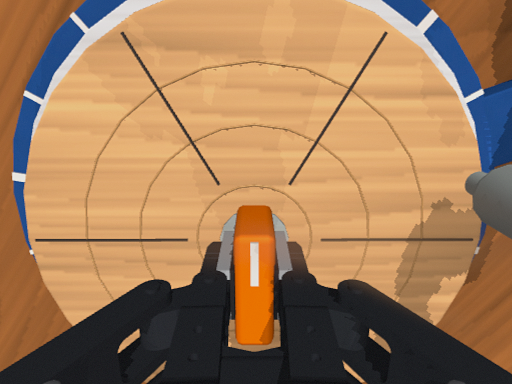

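The knob turned with the tool: 0.349 rad at the first click, with almost no moment left about z. On to the second.

Call:
{"fn": "send_rows", "kwargs": {"series": [[[0, 0, -0.05, -0.0005, 0, -0.0004, -1], [0, 0, -0.05, 0, 0, 0, -1], [0, 0, -0.05, 0, 0, 0, -1], [0, 0, -0.05, 0, 0, 0, -1], [0, 0, -0.05, 0, 0, 0, -1], [0, 0, -0.05, 0, 0, 0, -1], [0, 0, -0.049, 0, 0, 0, -1], [0, 0, 0, 0, 0, 0, -1]]]}}

```text
time_s: 10.18
eef_pos: [0.5973, 0.1055, 0.0894]
eef_rot: [1.881, 2.512, 0.005]
wrist_force: [21.9, 4.4, -10.9]
gripper_width: 0.0151
```

```bash
python3 st.py w6
```

```text
10.175 [0.59728341 0.10545201 0.08944096] yaw 16.338083315622775 turned rad 0.6983396861760354 [ 21.92742999   4.424281   -10.94023909] [ 0.54841957 -2.71542145  0.00515764] 0.015064488757330971
```

Call:
{"fn": "send_rows", "kwargs": {"series": [[[0, 0, -0.05, 0.0005, 0.0002, -0.0004, -1], [0, 0, -0.05, 0.0005, 0, 0, -1], [0, 0, -0.05, 0, 0, 0, -1], [0, 0, -0.05, 0, 0, 0, -1], [0, 0, -0.05, 0, 0, 0, -1], [0, 0, -0.05, 0, 0, 0, -1], [0, 0, -0.049, 0, 0, 0, -1], [0, 0, 0, 0, 0, 0, -1]]]}}

```text
time_s: 11.22
eef_pos: [0.5978, 0.1055, 0.0894]
eef_rot: [2.29, 2.148, 0.004]
wrist_force: [12.4, 2.1, -4.4]
gripper_width: 0.0151
```

Call:
{"fn": "send_rows", "kwargs": {"series": [[[0, 0, 0, 0, 0, 0, -1], [0, 0, 0, 0, 0, 0, -1], [0, 0, 0, 0, 0, 0, -1], [0, 0, 0, 0, 0, 0, -1]]]}}

```text
time_s: 11.72
eef_pos: [0.5978, 0.1055, 0.0894]
eef_rot: [2.289, 2.149, 0.004]
wrist_force: [13.4, 1.9, -4.8]
gripper_width: 0.015
```

```bash
python3 st.py w7; python3 - <<'E'
from h import *
for n in("scene","side"):
    im=cams.read_camera(n)
    if n=="side": print(blobs(im,(0,180,100),(5,255,255),8,(220,110,330,230))[1])
    x0,y0=(205,185) if n=="scene" else (220,90)
    cv2.imwrite(f"pics/{n}7.png",cv2.resize(im[y0:y0+140,x0:x0+110],None,fx=4,fy=4)[:,:,::-1])
E
```

```text
11.725 [0.59781129 0.10552345 0.08939828] yaw -3.6138733854276266 turned rad 1.0465670228247108 [13.37207757  1.88072342 -4.76679921] [ 0.30938213 -1.51766933  0.05653288] 0.014987980452459092
[]
```

View pics/w7.png

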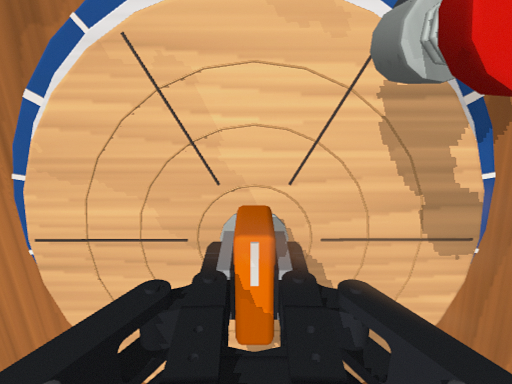

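View pics/side7.png

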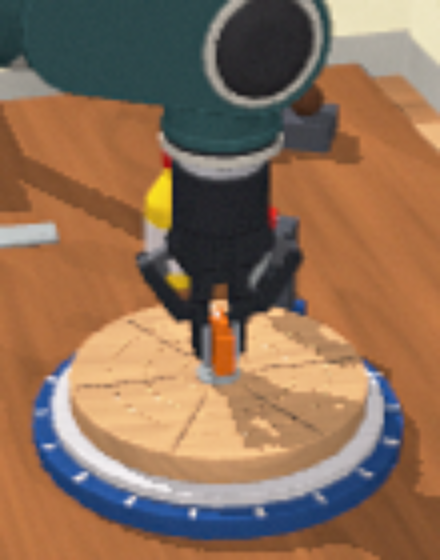

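View pics/scene7.png

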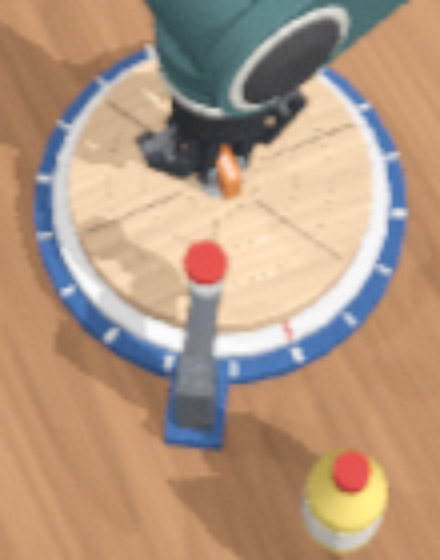

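The images agree: the red dial mark in the scene view moved clockwise by three rim ticks, to about (288,332). A seat line now runs under the punch, and the punch head is up. Handing in.

```bash
python3 - <<'E'
from workcell import order
print(order.job_done())
E
```

```text
the job is handed in; nothing more can be done
None
```

I pressed the punch to its stop, let it spring back up, then turned the orange knob clockwise to the third click. I handed the job in with the knob still gripped; no verdict is reported.

- **Punch:** It stopped at about 12 mm of travel: the height held at 0.1584 m while the force rose from 18 to 28 N. After release, the head was back at its starting pixel in the side view. In the last scene picture it still looked up, but the side view could not confirm that because the gripper hid the head.
- **Knob:** I turned it in three 20° steps to 1.047 rad, judged from the tool's rotation. The red mark on the plate moved three rim ticks clockwise, and a seat line runs under the punch.
- **Grip:** The grip was set to 80 N with the jaws at 15 mm. The grasp point is within a few millimetres of the bar's centre, and about 13 N of steady side load remained.
- **Loose items:** The arm never went near the glue, mallet, square or screw jar. I did not measure their positions again; the last pictures show only the glue and part of the square, and both look unmoved.

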